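Mount the funnel ring in the under-shelf clamp

ROBOT

A 7-joint arm with a two-finger parallel gripper is mounted at the origin on the work surface. World frame = base frame: x ahead of the robot, y to its left, z up, the work surface at z = 0. Lengths are in m, angles in rad, forces in N, time in s.
With the tool pointing down it reaches from about 0.4 to 0.85 m from the base axis. Payload 10.4 kg.
Tool frame: the origin (TCP) lies on the centre line of the jaws, within the pads' length; the fingertips stand 8 mm ahead of it and the grasp point (between the pads) lies 11 mm behind it (r.finger_overhang is the distance from the TCP to the fingertips, in m); z points along the fingers, y is the line along which they close (so a half turn about z gives the same grasp; the last joint's range is limited). The gripper opens to 87 mm and grips with 3 to 60 N. Pads are 19 mm wide; open, the fingers measure 117 mm over their backs; the gripper's body (75 mm by 190 mm) begins 51 mm behind the grasp point.
Start: joints at [1.083, 0.332, -0.065, 1.46, 0.022, 1.35, -0.088], TCP at [0.28, -0.559, 0.231] pointing down, gripper open.
Joint ranges: [-2.6, 2.6], [-0.5, 2.12], [-1.47, 1.34], [0.16, 2.42], [-1.27, 4.41], [0.06, 2.06], [-2.6, 2.6]. Speed limits (rad/s): [2.22, 2.22, 2.79, 2.79, 3.14, 3.14, 3.14].

INTERFACE

Orientations are given as a unit quaternion [x, y, z, w].
In Python, from bench import r, vision gives the robot as it stands.
- The arm moves only by the tool drive_tool, never from a script. Its argument "series" is a list of rows, each a list of 2 entries, a list of its own where there are three numbers: the shift along the world's x, y, z in cm, then the turn about the world's z in degrees. A call has exactly 10 rows; each row shifts and turns the commanded pose from where the row before left it; what a row does not reach is not made up. A row lasts 1/8 s, in which the tool goes at most 62.5 mm and 10.7 degrees, less where a joint would pass 70% of its speed; a pose out of reach is approached as far as the arm can. A call with a gripper value outside its range is refused whole. "hand" is the closure, from 0 (fully open) to 1 (shut), set as the call begins (left out, the last holds). The fingers move at their own pace and stop on an object; "newtons" is the grip in N (left out, the last holds). Time passes only in rows, so rows that do not move let the fingers close, or fill a call up. It gives the time, the measured TCP pose, the force, the opening and the grip force at its end, in the units of the state.
- r.read_state(): the state, without advancing time (a new reading comes with each control period).
- vision.camera(name): name is "side" or "top"; returns a dict with "color" (480x640x3 uint8, red, green, blue), "intrinsics" (3x3 intrinsics, pixels), "k1" (the pictures are not rectified: a ray, as slopes to the right and down, at radius r is drawn at 1 + k1 r^2 times it, then the intrinsics apply), "R" (3x3) and "t" (3): a world point X has camera coordinates R X + t. Camera axes: x right, y down, z forward; pixel columns grow to the right and rows downward; lengths in m; the calibration is good to about 2 mm. A picture is of the moment at which its call begins. There is no depth.
- r.close_job(): hands the job in; it is judged then, once.
The state is a dict: "time": time; "joint_positions": joint angles; "joint_vel": joint speeds; "joint_torque": joint torques, N m; "ee_pos": TCP position; "eef_rot": TCP orientation; "ft_force": force on the tool from outside, world axes, zero at the start; "torque": the same for the moment, N m; "width": finger opening in m; "grip_force": force on a finger pad.
Only numpy, scipy, OpenCV 4.12 (cv2) and the standard library are available. Lean on these libraries where they do the work, as an engineer would, in place of code of your own. Each camera call takes 0.05 s, during which the arm holds its last target. There are 200 camera calls.

TASK

Fit the steel funnel ring to the filling shelf: slide its flat arm gently into the clamp under the shelf edge until it is fully home, with the collar against the face of the clamp, then turn the star knob on the underside of the clamp until the arm is clamped firmly hand-tight and the ring stands level. Do not overtighten it, let go of everything, and leave the other things on the worktop where they are.

Things in the scene. Friction and masses are not known exactly. Their poses are not given: they have to be found in the camera images.
- ring: funnel ring, stainless, 0.3 kg, lying flat on the worktop: flat arm 22 mm wide, 8 mm thick, a collar across it, and behind it a round-bar ring (116 mm over all, bar 8 mm, centre at x = -116 mm). Origin on the underside, mid-width, at the collar's front (seating) face; x points to the arm's tip at +56 mm (last 8 mm narrowed to 18 x 5), z up. It balances near x = -50 mm
- collar (a point): middle of the lower edge of the collar's seating face; same point and axes as ring. The collar is 36 mm wide, 16 mm tall, from x = -8 to 0 mm, its underside flush with the arm's
- ring_grip (a point): a place to hold the ring by the 22 mm width of its bare arm: x = -33 mm from its origin, at mid-thickness, 4 mm above the underside. The bare arm runs from x = -62 to -8 mm; axes as ring
- shelf: low stainless over-shelf, fixed, standing on the worktop to the robot's right at a varying spot and turn. Origin on the worktop, right below the knob's axis; x points in under the shelf (the way the arm slides in), z up. Board from x = 75 to 415 mm, y = -160 to 260 mm, top 194 mm above the worktop; the bins on it stand at x = 170 mm or more, to 342 mm high
- mouth (a point): mouth of the clamp: mid-width, level with the channel's floor, on the outer plane of the face plate, 152 mm above the worktop, x straight in, z up. The channel is 24 mm wide, 10.5 mm high, 54 mm long, behind a 3 mm face plate with an opening 27 mm wide, from 2.5 mm below to 12 mm above the floor. Arm fully home: collar face on this plane
- clamp: stainless clamp block carried by the shelf, in front of its edge: 32 mm wide (34 at the face plate), 57 mm long, from 146 to 176 mm above the worktop, the knob on its underside. Origin on the worktop below the knob's axis, axes as shelf
- face: face plate of the clamp, against which the collar comes to rest; origin on the worktop plane below it, axes as shelf. More than 30 N on it is too hard
- knob_grip (a point): centre of the black star knob under the clamp (8 lobes, 66 mm across, 20 mm tall, 129 mm above the worktop, 30 mm further in than the mouth); its attitude turns with it. Wider than the block above: fingers reaching down both sides of the block can hold it across, and turn some 0.7 rad either way from square to the channel. Right-hand screw from below: tightens counter-clockwise seen from above
- pad: rubber pad, 16 mm wide, on the knob's screw, at first under the channel floor. Origin on the knob's axis, at its top. The knob lifts it 6 mm per rad against 0.36 N m of friction; it lifts the arm (0.1 N m more), traps it against the roof (0.4 to 1.1 rad from the start, as the pad is worn), then stiffens by about 1 N m per rad. Hand-tight: about 0.6 N m turning, 40 N on the pad. It stays where left
- jar: glass jar with steel lid, 76 mm wide and 95 mm tall, standing below the place of the ring: a bystander
- funnel: steel funnel standing on its rim, 124 mm wide, 95 mm tall: a bystander
- tin: food tin, 74 mm wide, 110 mm tall: a bystander
- scoop: steel scoop with black handle, lying: a bystander
- basket: small white slatted basket, 140 x 100 x 60 mm: a bystander
- spice: small amber jar, 48 mm wide, 90 mm tall: a bystander

How it is judged:
By the outcome, as a careful person would: the job done as asked, in the order asked, and still so for the second after the job is handed in, with the robot touching nothing.
It also fails if it takes over 72 s, if anything falls off the work surface, if the arm or the gripper's body presses on something with over 40 N, if the wrist force passes 120 N, or if a joint passes its speed limit or range.

## Working session

There is one attempt and no reset: what is moved stays moved. The work goes in short steps, Python scripts to look and compute and a tool call to move; the robot and the scene stay as the last step left them, time stands still between calls to the robot, and variables do not carry over. Pictures are saved under pics/ and viewed, at most 10 in all, crops included, and the job is handed in when it is done.

Besides the shell and the picture viewer there is one more tool, called as name([rows], argument=value, ...), one row to a line, values as JSON. drive_tool: Moves the arm, as the interface text tells. Its arguments: {"type":"object","properties":{"series":{"type":"array"},"hand":{"type":"number"},"newtons":{"type":"number"}},"required":["series"]}

```bash
mkdir -p pics; ls; python3 - <<'E'
from bench import r, vision
import cv2
s=r.read_state(); print(s)
for n in("side","top"):
    c=vision.camera(n); cv2.imwrite(f"pics/{n}0.png",c["color"][:,:,::-1]); print(n,c["intrinsics"],c["k1"],c["R"],c["t"])
E
```

```text
pics
{'time': 0.0, 'joint_positions': array([ 1.0833973 ,  0.33286179, -0.06470039,  1.46092771,  0.02164528,
        1.3499143 , -0.08850055]), 'joint_vel': array([-6.77778440e-04, -8.89787883e-05, -5.39825140e-04, -1.92436362e-04,
        8.97317964e-04, -5.52062092e-04, -5.35599261e-04]), 'joint_torque': array([-1.45789574e-03, -6.23252749e+01,  2.35089840e-02, -3.89893556e+01,
       -6.16411655e-02,  3.98126710e-02,  8.53917436e-05]), 'ee_pos': array([ 0.27996593, -0.55836947,  0.22976675]), 'eef_rot': array([ 9.73112805e-01,  2.30327961e-01, -2.15942159e-04, -6.73461985e-04]), 'ft_force': array([-0.47489306,  0.22844948,  0.24326681]), 'torque': array([-0.0287856 , -0.01838836, -0.03491481]), 'grip_force': 0.0, 'width': 0.08715384815064056}
side [[624.75525786   0.         327.45691397]
 [  0.         624.75525786 243.09078267]
 [  0.           0.           1.        ]] -0.20900770389540618 [[-0.95835381 -0.28510884  0.01645994]
 [-0.20099027  0.6324113  -0.74810351]
 [ 0.20288147 -0.72025614 -0.66337787]] [0.5434944  0.13740562 1.20593153]
top [[599.47749939   0.         323.62280114]
 [  0.         599.47749939 233.7828513 ]
 [  0.           0.           1.        ]] 0.03753449376041722 [[ 0.01656756 -0.99985489  0.00396404]
 [-0.99351371 -0.0169083  -0.11244828]
 [ 0.11249899 -0.00207534 -0.99364967]] [0.08431578 0.55135749 1.17984671]
```

View pics/side0.png

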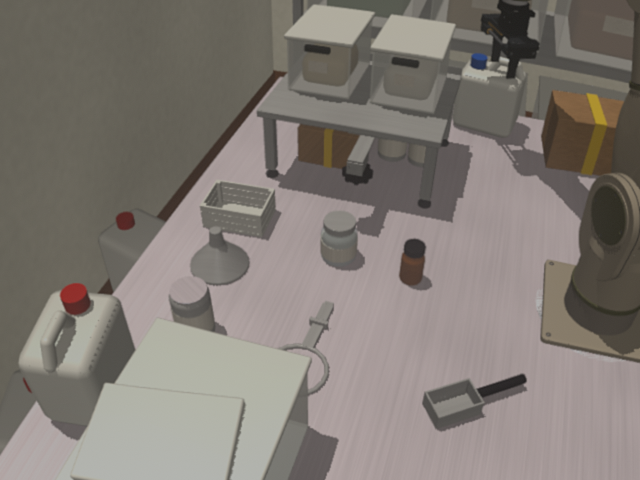

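View pics/top0.png

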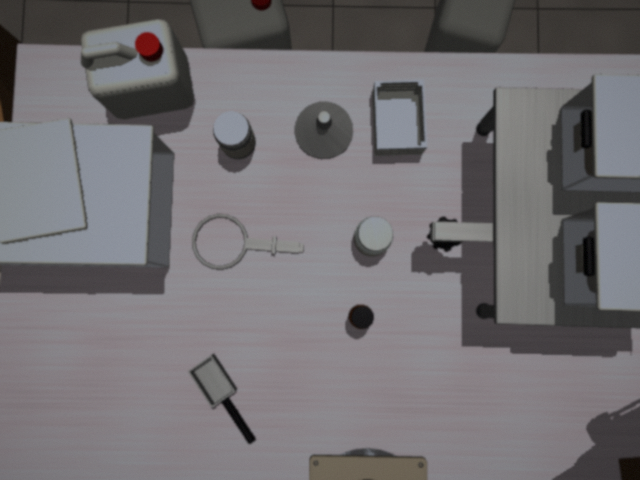

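The top view shows the ring with its centre near (220,241), collar (274,246) and tip (303,248). The clamp runs from (432,231) to (495,231) and the jar is at (374,236). The side view confirms this layout. Next I'll zoom in on the ring and clamp.

```bash
cat > h.py <<'E'
import numpy as np, cv2
from bench import r, vision
def rays(c,uv):
    K=c["intrinsics"];p=(np.atleast_2d(uv)-K[:2,2])/np.diag(K)[:2]
    d=cv2.undistortPoints(np.atleast_2d(uv).astype(float).reshape(-1,1,2),K,np.array([c["k1"],0,0,0,0.]))[:,0]
    return np.c_[d,np.ones(len(d))]@c["R"], -c["R"].T@c["t"]
def atz(c,uv,z):
    d,o=rays(c,uv); z=np.broadcast_to(z,len(d)); return o+d*((z-o[2])/d[:,2])[:,None]
def proj(c,X):
    return cv2.projectPoints(np.atleast_2d(X).astype(float),cv2.Rodrigues(c["R"])[0],c["t"],c["intrinsics"],np.array([c["k1"],0,0,0,0.]))[0][:,0]
def crop(img,x0,y0,x1,y1,s):
    o=cv2.resize(img[y0:y1,x0:x1],None,fx=s,fy=s,interpolation=cv2.INTER_CUBIC)
    for x in range(-(-x0//10)*10,x1,10): cv2.putText(o,str(x),((x-x0)*s,8),0,.3,(0,0,255),1); cv2.line(o,((x-x0)*s,10),((x-x0)*s,14),(0,0,255),1)
    for y in range(-(-y0//10)*10,y1,10): cv2.putText(o,str(y),(0,(y-y0)*s+4),0,.3,(0,0,255),1); cv2.line(o,(20,(y-y0)*s),(25,(y-y0)*s),(0,0,255),1)
    return o
E
python3 - <<'E'
import cv2,numpy as np
from h import crop
i=cv2.imread("pics/top0.png"); i=cv2.convertScaleAbs(i,alpha=1.3)
a=crop(i,185,205,315,278,6); b=crop(i,420,210,500,252,6); s=cv2.imread("pics/side0.png")
c=crop(s,325,130,375,172,6)
bc=np.hstack([b,c])[:, :780]; bc=np.hstack([b,c]); W=max(a.shape[1],bc.shape[1]); o=np.zeros((a.shape[0]+bc.shape[0],W,3),np.uint8)
a=a[:,:W];o[:a.shape[0],:a.shape[1]]=a;o[a.shape[0]:,:bc.shape[1]]=bc; o=o[:, :800]; print(o.shape)
o=cv2.resize(o,(0,0),fx=min(1,600/o.shape[0]),fy=min(1,600/o.shape[0]),interpolation=cv2.INTER_AREA); cv2.imwrite("pics/z0.png",o)
E
```

```text
(690, 780, 3)
```

View pics/z0.png

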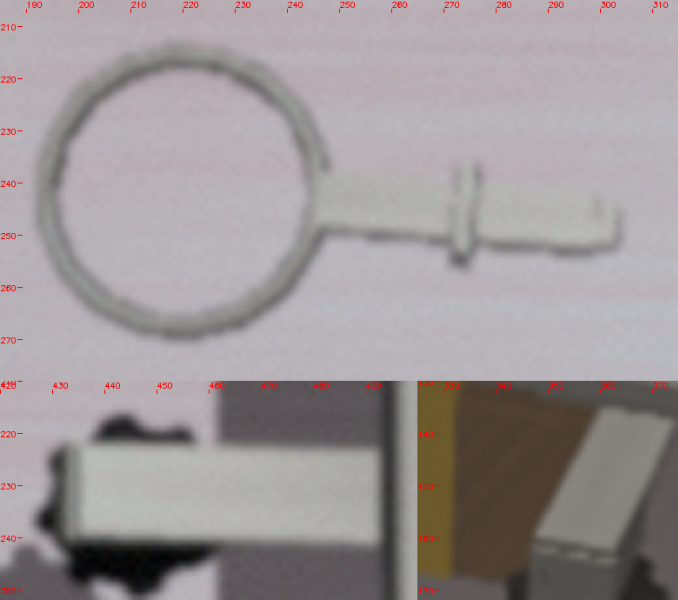

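```bash
python3 - <<'E'
from h import *
c=vision.camera("top"); g=cv2.GaussianBlur(cv2.cvtColor(c["color"],cv2.COLOR_RGB2GRAY).astype(float),(0,0),.8)
print("cam",-c["R"].T@c["t"])
def edge(line,lo,hi,axis,sg=0):
    p=g[lo:hi,line] if axis==0 else g[line,lo:hi]
    d=np.diff(p); d=abs(d) if sg==0 else d*sg; k=int(np.argmax(d)); k=min(max(k,1),len(d)-2)
    den=d[k-1]-2*d[k]+d[k+1]; return lo+k+.5+(.5*(d[k-1]-d[k+1])/den if den else 0)
def fit(P):
    P=np.array(P); m=np.median
    for _ in range(4):
        k=np.polyfit(P[:,0],P[:,1],1); e=P[:,1]-np.polyval(k,P[:,0]); P=P[abs(e)<max(2*e.std(),.25)]
    return k,len(P),e.std()
res={}
for name,xs,a,b in(("top",range(439,490),218,227),("bot",range(439,490),237,246)):
    k,n,s=fit([(x,edge(x,a,b,0)) for x in xs]); print("clamp",name,k,n,round(s,2),np.polyval(k,[437,490])); res[name]=k
    print(np.round(atz(c,[(x,np.polyval(k,x)) for x in(437,490)],.176),4))
k,n,s=fit([(y,edge(y,490,500,1,1)) for y in range(95,320)]); print("board",k,n,s)
B=atz(c,[(np.polyval(k,y),y) for y in(90,320)],.194); print(B.round(4)); d=B[1]-B[0]; print("board dir deg",np.degrees(np.arctan2(d[1],d[0])))
print("face top edge x",[round(edge(y,431,440,1,1),2) for y in range(225,239,2)],[round(edge(y,424,434,1),2) for y in range(225,239,2)])
print(atz(c,[(435.3,231.6)],.176))
# ring
for name,a,b,s0 in(("up",235,243,0),("lo",246,256,-1)):
    for rng in (range(250,268),range(281,296)):
        k,n,s=fit([(x,edge(x,a,b,0,s0)) for x in rng]); xs=[rng[0],rng[-1]]; print("arm",name,k,n,round(s,2),atz(c,[(x,np.polyval(k,x)) for x in xs],.008 if name=="up" else .004).round(4).tolist())
# outer circle edges
th=np.radians(np.arange(20,340,4)); P=[]
for t in th:
    rr=np.arange(20,35,.25); v=cv2.remap(g.astype(np.float32),(219.4+rr*np.cos(t)).astype(np.float32)[None],(241.6+rr*np.sin(t)).astype(np.float32)[None],1)[0]
    i=np.argmin(v); P.append((219.4+rr[i]*np.cos(t),241.6+rr[i]*np.sin(t)))
W=atz(c,P,.004)[:,:2]; A=np.c_[2*W,np.ones(len(W))]; q=np.linalg.lstsq(A,(W**2).sum(1),rcond=None)[0]; print("circ",q[:2],np.sqrt(q[2]+q[:2]@q[:2]))
print("tip",atz(c,[(303.5,248)],.005),"collar top front",atz(c,[(277,246)],.016))
print("jar",atz(c,[(374,234)],.095),"spice",atz(c,[(361,317)],.09))
E
```

```text
cam [0.41365276 0.09607464 1.23401926]
clamp top [2.49141015e-02 2.10475146e+02] 45 0.08 [221.3626082  222.68305558]
[[ 0.5591 -0.1075  0.176 ]
 [ 0.5583 -0.2014  0.176 ]]
clamp bot [1.22682229e-02 2.34548545e+02] 50 0.16 [239.90975792 240.55997373]
[[ 0.5259 -0.1073  0.176 ]
 [ 0.5264 -0.2009  0.176 ]]
board [3.91640606e-03 4.94994348e+02] 202 0.06545682385798503
[[ 0.7952 -0.2087  0.194 ]
 [ 0.3878 -0.2043  0.194 ]]
board dir deg 179.3835828844587
face top edge x [np.float64(432.63), np.float64(432.66), np.float64(432.69), np.float64(432.53), np.float64(432.13), np.float64(431.66), np.float64(431.57)] [np.float64(428.87), np.float64(429.02), np.float64(429.23), np.float64(428.89), np.float64(428.2), np.float64(426.86), np.float64(426.64)]
[[ 0.54071519 -0.10437371  0.176     ]]
arm up [-2.66231371e-01  3.07830209e+02] 16 0.89 [[0.5344, 0.2444, 0.008], [0.5443, 0.2098, 0.008]]
arm up [-2.07804638e-01  2.98024948e+02] 13 1.04 [[0.5389, 0.1809, 0.008], [0.5454, 0.1523, 0.008]]
arm lo [8.90169975e-02 2.25246176e+02] 18 0.11 [[0.5219, 0.2445, 0.004], [0.5194, 0.2095, 0.004]]
arm lo [8.75554839e-02 2.25458099e+02] 15 0.15 [[0.5177, 0.1806, 0.004], [0.5157, 0.1518, 0.004]]
circ [0.53130346 0.30633581] 0.05289856966466369
tip [[0.52266339 0.13441352 0.005     ]] collar top front [[0.52487101 0.18816423 0.016     ]]
jar [[ 0.54383159 -0.00263029  0.095     ]] spice [[0.3861406  0.02044118 0.09      ]]
```

drive_tool([
  [[-0.2,5,0],0],
  [[-0.2,5,0],0],
  [[-0.2,5,0],0],
  [[-0.2,5,0],0],
  [[-0.2,5,0],0],
  [[1,5,0],0],
  [[1,5,0],0],
  [[4,5,0],10],
  [[4,5,0],10],
  [[4,5,0],10],
], hand=0, newtons=30)

```text
time: 1.4
ee_pos: [0.4081, -0.0606, 0.2308]
eef_rot: [0.879, 0.477, 0.0, 0.001]
ft_force: [1.1, -1.8, -1.0]
width: 0.0871
grip_force: 0.0
```

drive_tool([
  [[2,4.7,0],5],
  [[2,4.7,0],5],
  [[2,4.7,0],5],
  [[2,4.7,0],5],
  [[2,4.7,0],5],
  [[2.4,4.8,0],4.2],
  [[0,0,-5],0],
  [[0,0,-5],0],
  [[0,0,-5],0],
  [[0,0,0],0],
])

```text
time: 2.65
ee_pos: [0.529, 0.2195, 0.0774]
eef_rot: [0.732, 0.681, -0.003, -0.001]
ft_force: [-0.5, 0.1, 1.0]
width: 0.0871
grip_force: 0.0
```

```bash
python3 - <<'E'
from h import *
s=r.read_state(); print(s["ee_pos"],s["eef_rot"])
a=vision.camera("top"); b=vision.camera("side")
A=crop(a["color"][:,:,::-1].copy(),180,200,320,285,5); B=crop(b["color"][:,:,::-1].copy(),255,270,360,410,4)
cv2.imwrite("pics/g1.png",np.vstack([A[:,:700],np.zeros((0,700,3),np.uint8)])); cv2.imwrite("pics/g1s.png",B)
E
```

```text
[0.52895792 0.21946228 0.07738613] [ 0.73226157  0.68101501 -0.00308626 -0.0014212 ]
```

View pics/g1s.png

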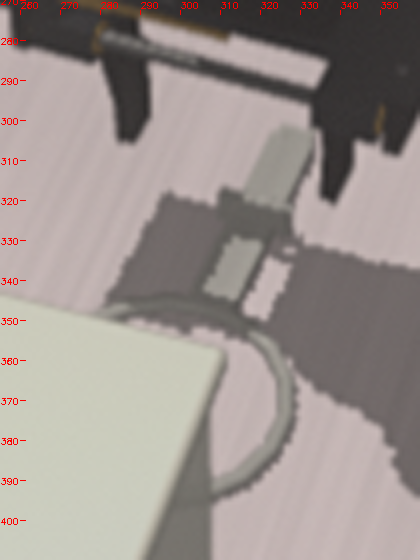

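drive_tool([
  [[0.2,0.3,-2.5],0],
  [[0,0,-2.5],0],
  [[0,0,-1.2],0],
  [[0,0,0],0],
  [[0,0,0],0],
  [[0,0,0],0],
  [[0,0,0],0],
  [[0,0,0],0],
  [[0,0,0],0],
  [[0,0,0],0],
])

```text
time: 4.0
ee_pos: [0.5333, 0.2237, 0.0185]
eef_rot: [0.732, 0.681, 0.0, 0.0]
ft_force: [0.1, 0.6, -0.7]
width: 0.0869
grip_force: 0.0
```

drive_tool([
  [[-0.1,0,-0.8],0],
  [[0,0,0],0],
  [[0,0,0],0],
  [[0,0,0],0],
  [[0,0,0],0],
  [[0,0,0],0],
  [[0,0,0],0],
  [[0,0,0],0],
  [[0,0,0],0],
  [[0,0,0],0],
], hand=1, newtons=40)

```text
time: 5.25
ee_pos: [0.5321, 0.2237, 0.0106]
eef_rot: [0.732, 0.681, -0.0, -0.0]
ft_force: [-2.2, -1.6, 1.2]
width: 0.0214
grip_force: 40.0
```

drive_tool([
  [[0,0,3.5],0],
  [[0,0,4],0],
  [[0,0,4],0],
  [[0.2,-2,3.8],1],
  [[0.2,-3.5,0],1.4],
  [[0.2,-3.5,0],1],
  [[0.2,-3.5,0],0],
  [[0.2,-3,0],0],
  [[0.25,-1.9,0],0],
  [[0,0,0],0],
])

```text
time: 6.5
ee_pos: [0.545, 0.0483, 0.1633]
eef_rot: [0.713, 0.702, -0.0, 0.0]
ft_force: [-0.9, 0.9, -2.3]
width: 0.0209
grip_force: 40.0
```

drive_tool([
  [[0,0,0],0],
  [[0,0,0],0],
  [[0,0,0],0],
  [[0,0,0],0],
  [[0,0,0],0],
  [[0,0,0],0],
  [[0,0,0],0],
  [[0,0,0],0],
  [[0,0,0],0],
  [[0,0,0],0],
])

```text
time: 7.75
ee_pos: [0.5448, 0.0497, 0.1636]
eef_rot: [0.712, 0.702, 0.0, 0.0]
ft_force: [0.4, 0.6, -3.5]
width: 0.0214
grip_force: 40.0
```

```bash
python3 - <<'E'
from h import *
s=r.read_state(); print(s["ee_pos"],s["eef_rot"],s["ft_force"],s["torque"],s["width"])
a=vision.camera("top"); b=vision.camera("side"); cv2.imwrite("pics/t2.png",a["color"][:,:,::-1]);cv2.imwrite("pics/s2.png",b["color"][:,:,::-1])
A=crop(a["color"][:,:,::-1].copy(),340,205,500,260,5); B=crop(b["color"][:,:,::-1].copy(),310,120,400,190,4)
o=np.zeros((A.shape[0]+B.shape[0],800,3),np.uint8); o[:A.shape[0],:A.shape[1]]=A;o[A.shape[0]:,:B.shape[1]]=B; cv2.imwrite("pics/z2.png",o)
E
```

```text
[0.54479158 0.04971375 0.16357876] [7.11838857e-01 7.02342822e-01 2.88408325e-05 2.27308914e-05] [ 0.44085578  0.64312003 -3.50420592] [-0.03864718 -0.1040026  -0.01571134] 0.021409488625960482
```

View pics/z2.png

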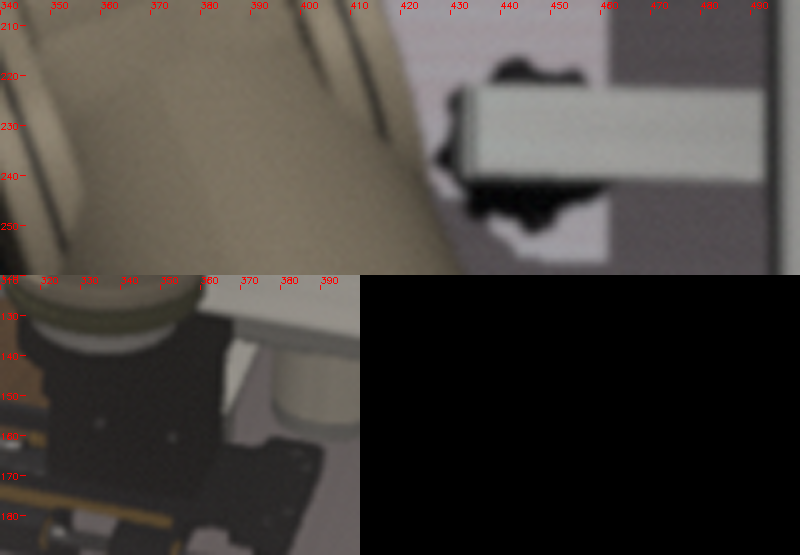

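```bash
python3 - <<'E'
from h import *
b=vision.camera("side")
h=np.radians(-90.62); u=np.array([np.cos(h),np.sin(h),0])
g=np.array([.5448,.0497,.1532])
P={"tip":g+u*.0895,"origin":g+u*.0335,"mouth":np.array([.543,-.101,.152]),"circ":g-u*.083}
for k,v in P.items(): print(k,proj(b,v))
cv2.imwrite("pics/s3.png",crop(b["color"][:,:,::-1].copy(),280,140,410,240,6))
E
```

```text
tip [[345.60287022 187.07865463]]
origin [[337.64302324 203.46066355]]
mouth [[353.76294568 170.89407349]]
circ [[319.2038865 241.4355634]]
```

View pics/s3.png

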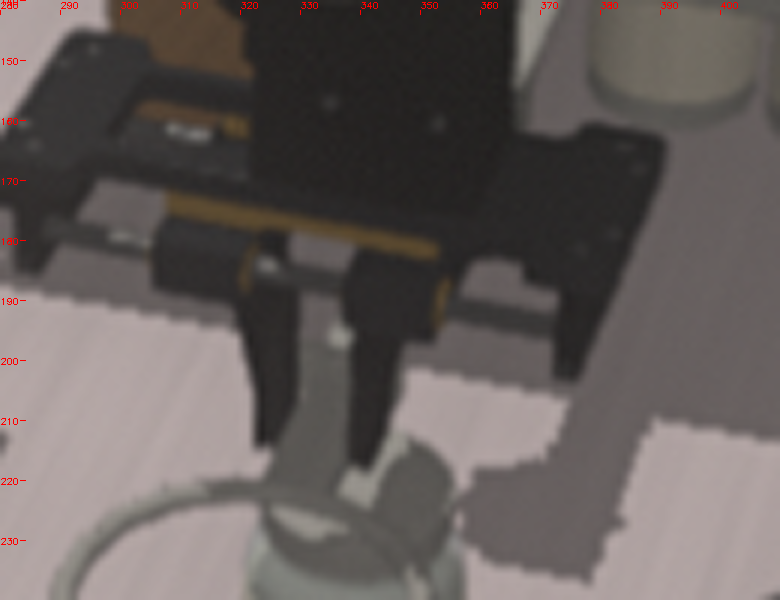

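```bash
python3 - <<'E'
from h import *
b=vision.camera("side");print(proj(b,[[.56,-.1015,.176],[.526,-.101,.176]]))
print(atz(b,[(348,160.5),(363.3,163)],.176))
E
```

```text
[[346.30843855 159.68700524]
 [362.32252542 162.73285221]]
[[ 0.55592182 -0.09970545  0.176     ]
 [ 0.52386553 -0.10068663  0.176     ]]
```

drive_tool([
  [[0,-1,0],0],
  [[0,-1,0],0],
  [[-0.05,-1,0],0],
  [[0,-1,0],0],
  [[0,-1,0],0],
  [[0,-0.5,0],0],
  [[0,0,0],0],
  [[0,0,0],0],
  [[0,0,0],0],
  [[0,0,0],0],
])

```text
time: 9.2
ee_pos: [0.5443, -0.005, 0.1636]
eef_rot: [0.712, 0.702, 0.0, -0.0]
ft_force: [0.8, -0.3, -3.8]
width: 0.0213
grip_force: 40.0
```

drive_tool([
  [[-0.15,0,0],0],
  [[0,-0.3,0],0],
  [[0,-0.3,0],0],
  [[0,-0.3,0],0],
  [[0,-0.3,0],0],
  [[0,-0.3,0],0],
  [[0,-0.3,0],0],
  [[0,0,0],0],
  [[0,0,0],0],
  [[0,0,0],0],
])

```text
time: 10.45
ee_pos: [0.5429, -0.0232, 0.1636]
eef_rot: [0.712, 0.702, 0.0, 0.0]
ft_force: [0.3, -0.6, -3.4]
width: 0.0213
grip_force: 40.0
```

drive_tool([
  [[0,-0.2,0],0],
  [[0,-0.2,0],0],
  [[0,-0.2,0],0],
  [[0,-0.2,0],0],
  [[0,-0.2,0],0],
  [[0,-0.2,0],0],
  [[0,0,0],0],
  [[0,0,0],0],
  [[0,0,0],0],
  [[0,0,0],0],
])

```text
time: 11.7
ee_pos: [0.5428, -0.0353, 0.1636]
eef_rot: [0.712, 0.702, 0.0, 0.0]
ft_force: [0.8, -0.0, -2.5]
width: 0.0213
grip_force: 40.0
```

drive_tool([
  [[0,-0.3,0],0],
  [[0,-0.3,0],0],
  [[-0.02,-0.3,0],0],
  [[0,-0.3,0],0],
  [[0,-0.3,0],0],
  [[0,-0.3,0],0],
  [[0,-0.2,0],0],
  [[0,0,0],0],
  [[0,0,0],0],
  [[0,0,0],0],
])

```text
time: 12.95
ee_pos: [0.5426, -0.0556, 0.1636]
eef_rot: [0.712, 0.702, -0.0, 0.0]
ft_force: [2.2, -1.4, -3.4]
width: 0.0216
grip_force: 40.0
```

drive_tool([
  [[0.05,-0.1,0],0],
  [[0,-0.2,0],0],
  [[0,-0.2,0],0],
  [[0,-0.2,0],0],
  [[0,-0.1,0],0],
  [[0,-0.1,0],0],
  [[0,0,0],0],
  [[0,0,0],0],
  [[0,0,0],0],
  [[0,0,0],0],
])

```text
time: 14.2
ee_pos: [0.5431, -0.0643, 0.1636]
eef_rot: [0.712, 0.702, 0.0, 0.0]
ft_force: [-0.2, 0.1, -3.0]
width: 0.0214
grip_force: 40.0
```

drive_tool([
  [[0,-0.05,0],0],
  [[0,-0.05,0],0],
  [[0,-0.05,0],0],
  [[0,-0.05,0],0],
  [[0,-0.05,0],0],
  [[0,0,0],0],
  [[0,0,0],0],
  [[0,0,0],0],
  [[0,0,0],0],
  [[0,0,0],0],
])

```text
time: 15.45
ee_pos: [0.5431, -0.0668, 0.1636]
eef_rot: [0.712, 0.702, 0.0, 0.0]
ft_force: [-0.7, 0.1, -3.2]
width: 0.0211
grip_force: 40.0
```

drive_tool([
  [[0,-0.05,0],0],
  [[0,-0.05,0],0],
  [[0,-0.05,0],0],
  [[0,-0.05,0],0],
  [[0,0,0],0],
  [[0,0,0],0],
  [[0,0,0],0],
  [[0,0,0],0],
  [[0,0,0],0],
  [[0,0,0],0],
])

```text
time: 16.7
ee_pos: [0.5432, -0.0679, 0.1636]
eef_rot: [0.712, 0.703, 0.0, -0.0]
ft_force: [0.1, 5.9, -3.1]
width: 0.021
grip_force: 40.0
```

drive_tool([
  [[0,0,0],0],
  [[0,0,0],0],
  [[0,0,0],0],
  [[0,0,0],0],
  [[0,0,0],0],
  [[0,0,0],0],
  [[0,0,0],0],
  [[0,0,0],0],
  [[0,0,0],0],
  [[0,0,0],0],
], hand=0)

```text
time: 17.95
ee_pos: [0.5431, -0.0688, 0.1636]
eef_rot: [0.712, 0.702, 0.0, 0.0]
ft_force: [-0.0, 1.3, 0.8]
width: 0.0871
grip_force: 0.0
```

```bash
python3 - <<'E'
from h import *
s=r.read_state(); print(s["time"],s["ee_pos"],s["width"],s["ft_force"])
b=vision.camera("side"); cv2.imwrite("pics/s4.png",crop(b["color"][:,:,::-1].copy(),290,130,420,225,6))
a=vision.camera("top"); c0=np.array([.5425,-.131,.139]); im=cv2.cvtColor(cv2.imread("pics/top0.png"),cv2.COLOR_BGR2GRAY).astype(np.float32)
for t in range(0,360,5):
    rr=np.arange(.02,.042,.0005); X=c0+np.c_[rr*np.cos(np.radians(t)),rr*np.sin(np.radians(t)),0*rr]
    q=proj(a,X).astype(np.float32); v=cv2.remap(im,q[:,:1],q[:,1:],1)[:,0]; k=np.where(v<45)[0]
    print(t,round(float(rr[k[-1]])*1e3,1) if len(k) else '-',end='; ')
E
```

```text
17.95 [ 0.54311444 -0.06881015  0.16358007] 0.08705015071306732 [-0.04017731  1.29186235  0.76464557]
0 26.0; 5 28.5; 10 30.0; 15 29.5; 20 29.5; 25 27.5; 30 -; 35 -; 40 -; 45 -; 50 -; 55 -; 60 -; 65 -; 70 -; 75 -; 80 -; 85 -; 90 -; 95 32.0; 100 34.5; 105 33.5; 110 -; 115 -; 120 29.5; 125 30.0; 130 31.0; 135 35.0; 140 35.5; 145 35.0; 150 29.5; 155 28.5; 160 28.0; 165 27.5; 170 28.5; 175 30.5; 180 31.5; 185 30.5; 190 29.5; 195 27.5; 200 26.0; 205 25.0; 210 25.0; 215 25.5; 220 27.0; 225 28.0; 230 29.0; 235 30.0; 240 -; 245 -; 250 -; 255 -; 260 -; 265 -; 270 -; 275 -; 280 -; 285 -; 290 -; 295 -; 300 -; 305 -; 310 -; 315 -; 320 -; 325 -; 330 28.5; 335 -; 340 -; 345 -; 350 -; 355 24.5;
```

View pics/s4.png

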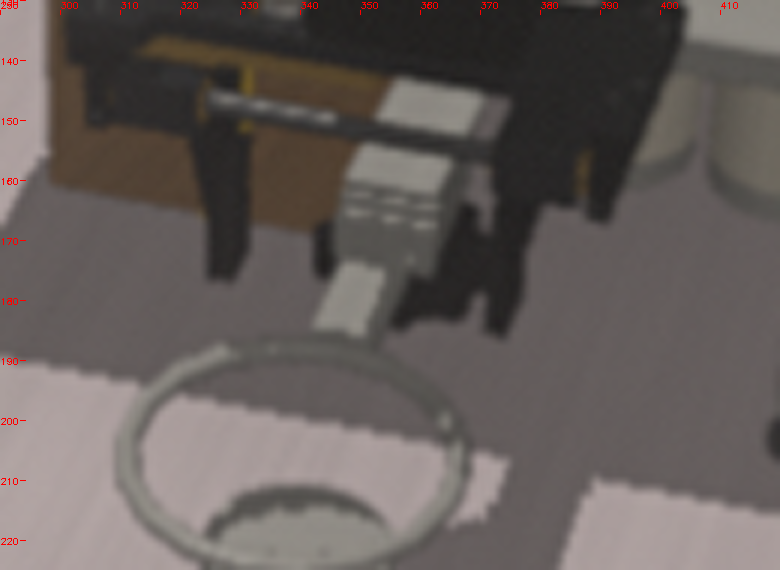

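drive_tool([
  [[0,-2,0],0],
  [[-0.06,-2.2,0],0],
  [[0,-2,0],0],
  [[0,0,0],-8.5],
  [[0,0,0],-8.5],
  [[0,0,0],-8.5],
  [[0,0,0],-8.7],
  [[0,0,-1],0],
  [[0,0,-1],0],
  [[0,0,-1],0],
], newtons=50)

```text
time: 19.3
ee_pos: [0.5422, -0.131, 0.1325]
eef_rot: [0.886, 0.463, -0.0, -0.0]
ft_force: [-0.6, -0.6, 0.0]
width: 0.0871
grip_force: 0.0
```

drive_tool([
  [[0,0,0.1],0],
  [[0,0,0],0],
  [[0,0,0],0],
  [[0,0,0],0],
  [[0,0,0],0],
  [[0,0,0],0],
  [[0,0,0],0],
  [[0,0,0],0],
  [[0,0,0],0],
  [[0,0,0],0],
], hand=1, newtons=40)

```text
time: 20.55
ee_pos: [0.5428, -0.131, 0.1347]
eef_rot: [0.887, 0.462, 0.0, 0.0]
ft_force: [4.6, -2.7, -3.1]
width: 0.0645
grip_force: 40.0
```

```bash
python3 -c "
from h import *
s=r.read_state(); print(s['ee_pos'],s['width'],s['ft_force'],s['torque'],s['grip_force'])"
```

```text
[ 0.54279503 -0.13103775  0.13467556] 0.06449085373143659 [ 4.59041192 -2.67481063 -3.10596839] [-0.4680488  -0.98574513  0.1351991 ] 39.999014139175415
```

drive_tool([
  [[0.05,-0.03,0],0],
  [[0,0,0],3],
  [[0,0,0],3],
  [[0,0,0],3],
  [[0,0,0],3],
  [[0,0,0],3],
  [[0,0,0],3],
  [[0,0,0],2],
  [[0,0,0],0],
  [[0,0,0],0],
])

```text
time: 21.8
ee_pos: [0.5432, -0.1312, 0.1347]
eef_rot: [0.793, 0.609, 0.0, 0.0]
ft_force: [4.1, -1.7, -2.0]
width: 0.0642
grip_force: 40.0
```

```bash
python3 -c "
from h import *
s=r.read_state(); print(s['ee_pos'],s['eef_rot'],s['width'],s['ft_force'],s['torque'],s['grip_force'])"
```

```text
[ 0.54320395 -0.13116027  0.13465402] [7.93353425e-01 6.08761249e-01 1.37514996e-04 2.57807155e-04] 0.06424707900768521 [ 4.13130106 -1.69547175 -2.00916768] [-0.46708635 -1.04457766  0.0163256 ] 39.99919652938843
```

drive_tool([
  [[0.05,-0.02,0],0],
  [[0,0,0],0],
  [[0,0,0],0],
  [[0,0,0],0],
  [[0,0,0],0],
  [[0,0,0],0],
  [[0,0,0],0.5],
  [[0,0,0],1],
  [[0,0,0],1],
  [[0,0,0],1],
])

```text
time: 23.05
ee_pos: [0.5434, -0.1312, 0.1346]
eef_rot: [0.774, 0.633, -0.0, -0.0]
ft_force: [-3.4, 1.3, 4.2]
width: 0.0648
grip_force: 40.0
```

```bash
cat > s.py <<'E'
from h import *
s=r.read_state(); q=s['eef_rot'];print(s['time'],s['ee_pos'],"head",np.degrees(2*np.arctan2(q[1],q[0]))-90,s['width'],s['ft_force'],s['torque'],s['joint_torque'][-1])
E
python3 s.py
```

```text
23.05 [ 0.54336465 -0.13124604  0.13456357] head -11.402393475912561 0.06480464779532501 [-3.42883557  1.28876175  4.15334666] [ 0.12878938  0.74572112 -0.40252157] 0.13404894154518843
```

drive_tool([
  [[-0.03,0.01,0],1],
  [[0,0,0],1],
  [[0,0,0],1],
  [[0,0,0],1],
  [[0,0,0],1],
  [[0,0,0],1],
  [[0,0,0],1],
  [[0,0,0],1],
  [[0,0,0],1],
  [[0,0,0],1],
])

```text
time: 24.3
ee_pos: [0.5435, -0.1312, 0.1346]
eef_rot: [0.716, 0.698, 0.0, 0.0]
ft_force: [4.3, -1.5, -1.2]
width: 0.0642
grip_force: 40.0
```

```bash
python3 s.py
```

```text
24.3 [ 0.5434621  -0.13124885  0.13462174] head -1.4045263788575397 0.06420267356865975 [ 4.30317451 -1.54144475 -1.21348048] [-0.18883838 -0.92248131 -0.46079624] 0.1438657846301794
```

drive_tool([
  [[0,0,0],1],
  [[0,0,0],1],
  [[0,0,0],1],
  [[0,0,0],1],
  [[0,0,0],1],
  [[0,0,0],1],
  [[0,0,0],1],
  [[0,0,0],1],
  [[0,0,0],1],
  [[0,0,0],1],
])

```text
time: 25.55
ee_pos: [0.5437, -0.1312, 0.1346]
eef_rot: [0.652, 0.758, 0.0, 0.0]
ft_force: [5.9, -0.4, -2.3]
width: 0.0645
grip_force: 40.0
```

```bash
python3 s.py
```

```text
25.55 [ 0.54366095 -0.13120204  0.13464442] head 8.595645127507552 0.06449388619653824 [ 5.85832073 -0.37504901 -2.28327514] [-0.21784948 -1.37762169 -0.49629621] 0.2348488848656416
```

drive_tool([
  [[0,0,0],0],
  [[0,0,0],0],
  [[0,0,0],0],
  [[0,0,0],0],
  [[0,0,0],1],
  [[0,0,0],1],
  [[0,0,0],1],
  [[0,0,0],1],
  [[0,0,0],1],
  [[0,0,0],1],
])

```text
time: 26.8
ee_pos: [0.5438, -0.1312, 0.1347]
eef_rot: [0.612, 0.791, 0.0, 0.001]
ft_force: [7.4, -1.4, -2.5]
width: 0.0643
grip_force: 40.0
```

```bash
python3 s.py
```

```text
26.8 [ 0.54377208 -0.13118564  0.13465938] head 14.593885852955992 0.06430738711285487 [ 7.36822655 -1.37488552 -2.45307433] [-0.18226878 -1.54863775 -0.49799865] 0.25625632144510746
```

drive_tool([
  [[0.05,0,0],0],
  [[0,0,0],0],
  [[0,0,0],1],
  [[0,0,0],1],
  [[0,0,0],1],
  [[0,0,0],1],
  [[0,0,0],1],
  [[0,0,0],1],
  [[0,0,0],1],
  [[0,0,0],1],
])

```text
time: 28.05
ee_pos: [0.544, -0.1311, 0.1346]
eef_rot: [0.555, 0.832, 0.0, 0.0]
ft_force: [6.4, 0.2, -2.3]
width: 0.0641
grip_force: 40.0
```

```bash
python3 s.py
```

```text
28.05 [ 0.54397148 -0.13112848  0.13463806] head 22.59868295557257 0.0641099481846725 [ 6.37641754  0.24980951 -2.30356063] [-0.09052277 -1.35114117 -0.65247059] 0.3501329943537712
```

drive_tool([
  [[0,0,0],0],
  [[0,0,0],0],
  [[0,0,0],0],
  [[0,0,0],0],
  [[0,0,0],0],
  [[0,0,0],0],
  [[0,0,0],0],
  [[0,0,0],0],
  [[0,0,0],0.3],
  [[0,0,0],0.5],
])

```text
time: 29.3
ee_pos: [0.544, -0.1311, 0.1347]
eef_rot: [0.549, 0.836, 0.0, 0.0]
ft_force: [5.8, -0.0, -2.3]
width: 0.0643
grip_force: 40.0
```

```bash
python3 s.py
```

```text
29.3 [ 0.54397858 -0.13114802  0.13465763] head 23.3768666294051 0.06425439679826801 [ 5.80589533 -0.02185597 -2.30233646] [-0.12622366 -1.36255783 -0.63014438] 0.470618549734354
```

drive_tool([
  [[0,0,0],0],
  [[0,0,0],0],
  [[0,0,0],0],
  [[0,0,0],0],
  [[0,0,0],0],
  [[0,0,0],0],
  [[0,0,0],0],
  [[0,0,0],0],
  [[0,0,1],0],
  [[0,0,2],0],
], hand=0)

```text
time: 30.55
ee_pos: [0.5434, -0.1311, 0.1653]
eef_rot: [0.549, 0.836, -0.0, -0.0]
ft_force: [0.3, -0.0, 0.3]
width: 0.0868
grip_force: 0.0
```

drive_tool([
  [[0,0,3],0],
  [[0,0,4],0],
  [[0,0,4],0],
  [[-2,3,2],0],
  [[-4,4,0],0],
  [[-4,4,0],0],
  [[-4,4,0],0],
  [[0,4,0],0],
  [[0,4,0],0],
  [[0,4,0],0],
])

```text
time: 31.8
ee_pos: [0.4035, 0.1408, 0.2958]
eef_rot: [0.549, 0.836, -0.0, 0.001]
ft_force: [0.3, -0.2, -0.7]
width: 0.0868
grip_force: 0.0
```

```bash
python3 s.py; python3 - <<'E'
from h import *
a=vision.camera("top"); b=vision.camera("side")
A=crop(a["color"][:,:,::-1].copy(),330,190,500,270,4); B=crop(b["color"][:,:,::-1].copy(),270,110,400,280,4)[:, :]
print(A.shape,B.shape); o=np.vstack([cv2.copyMakeBorder(A,0,0,0,max(0,0),0)]); cv2.imwrite("pics/a5.png",A)
cv2.imwrite("pics/b5.png",cv2.resize(b["color"][90:290,240:506,::-1],None,fx=3,fy=3,interpolation=cv2.INTER_CUBIC))
E
```

```text
31.8 [0.40345113 0.14078264 0.2957973 ] head 23.38956837343737 0.08680428374445805 [ 0.26106246 -0.18915633 -0.70064223] [ 0.03972846 -0.14115394 -0.02382063] 1.8012039363384247
(320, 680, 3) (680, 520, 3)
```

View pics/b5.png

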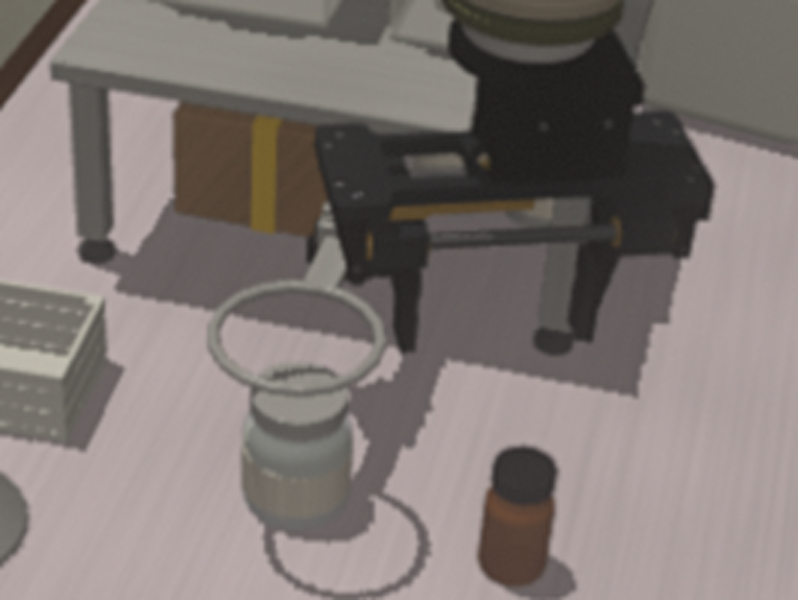

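The ring stands over the jar, with its ellipse centred near (297,336) in this crop, but the gripper hides the clamp. I'll move it clear and check seating and level.

drive_tool([
  [[0,3,0],0],
  [[0,4,0],0],
  [[0,4,0],0],
  [[0,4,0],0],
  [[0,0,0],0],
  [[0,0,0],0],
  [[0,0,0],0],
  [[0,0,0],0],
  [[0,0,0],0],
  [[0,0,0],0],
])

```text
time: 33.15
ee_pos: [0.4039, 0.2827, 0.2952]
eef_rot: [0.55, 0.835, 0.0, 0.0]
ft_force: [-0.2, 0.3, 0.1]
width: 0.0869
grip_force: 0.0
```

```bash
python3 - <<'E'
from h import *
a=vision.camera("top"); b=vision.camera("side")
h=np.radians(-90.62); u=np.array([np.cos(h),np.sin(h),0]); m=np.array([.542,-.101,.1545]); w=np.array([-u[1],u[0],0])
t=np.radians(np.arange(0,360,20))
out=[]
for c,box,s in((a,(335,195,500,265),4),(b,(290,130,380,225),4)):
    im=c["color"][:,:,::-1].copy(); o=crop(im,*box,s)
    if c is b:
        for tilt,col in((0,(0,0,255)),(.04,(255,0,0))):   # red: level, blue: drooping 0.04 rad
            C=m-u*.116+np.array([0,0,.004-.116*tilt])
            q=proj(c,[C+.054*(np.cos(x)*u+np.sin(x)*w)+np.array([0,0,.054*np.cos(x)*tilt]) for x in t])
            for p in q: cv2.circle(o,tuple(int(v) for v in (p-np.array(box[:2]))*s),1,col,-1)
    out.append(o)
W=max(o.shape[1] for o in out); o=np.vstack([cv2.copyMakeBorder(x,0,0,0,W-x.shape[1],0) for x in out]); o=o[:, :800]; f=min(1,600/o.shape[0]); cv2.imwrite("pics/f6.png",cv2.resize(o,None,fx=f,fy=f,interpolation=cv2.INTER_AREA))
E
```

```text
(no output)
```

View pics/f6.png

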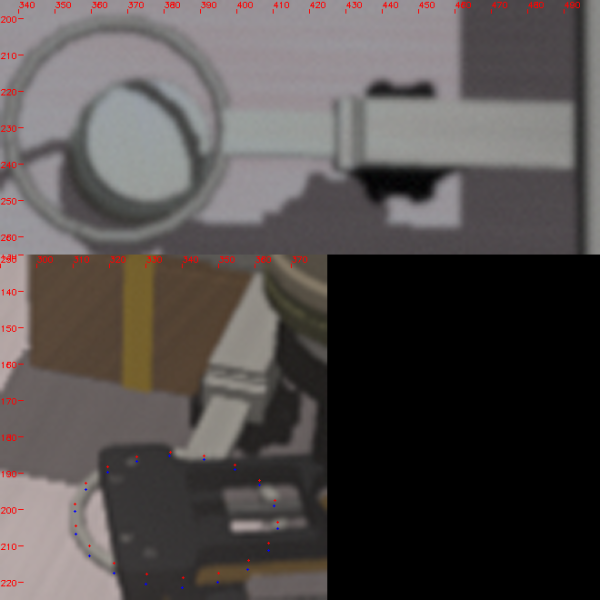

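The top view shows the collar flush on the clamp face near column 432. In the side view the ring follows the level outline. The robot is clear of everything.

```bash
python3 -c "
from bench import r
print(r.close_job())"
```

```text
the job is handed in; nothing more can be done
None
```

The funnel ring is fully home, with its collar against the clamp face. The knob is hand-tight at about 0.63 N m, the ring looks level on camera, and the gripper is clear. I handed the job in after about 33 s on the robot's clock; no verdict was returned.

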